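# Clear the chart and hold the magnifier over the mark

## Robot

A 6-joint arm with a two-finger parallel gripper is mounted at the origin on the work surface. World frame = base frame: x ahead of the robot, y to its left, z up, the work surface at z = 0. Lengths are in m, angles in degrees, forces in N, time in s.
With the tool pointing down it reaches from about 0.325 to 0.775 m from the base axis. Payload 5.5 kg.
Tool frame: the origin (TCP) lies on the mounting face of the last link; the fingertips stand 182 mm ahead of it and the grasp point (between the pads) lies 163 mm ahead of it (robot.finger_overhang is the distance from the TCP to the fingertips, in m); z points along the fingers, y is the line along which they close (so a half turn about z gives the same grasp; the last joint's range is limited). The gripper opens to 88 mm and grips with 3 to 60 N. Pads are 20 mm wide; open, the fingers measure 115 mm over their backs; the gripper's body (75 mm by 178 mm) begins 61 mm behind the grasp point.
Start: joints at [70.262, 5.22, 70.514, -0, 104.267, -3.249], TCP at [0.17, 0.575, 0.405] pointing down, gripper open.
Joint ranges: [-164.24, 164.24], [-49.07, 125.15], [9.68, 141.18], [-86.29, 266.29], [3.28, 154.24], [-151.56, 151.56]. Speed limits (degrees/s): [147.25, 147.25, 172.46, 180, 180, 180].

## Interface

Orientations are given as [roll, pitch, yaw] about the fixed x, y, z axes, in that order (R = Rz(yaw) Ry(pitch) Rx(roll)).
In Python, from plant import robot gives the robot as it stands. The module is installed in compiled form; this text tells all that it offers.
- The arm moves only by the shell command python3 -m handwheel 'ROWS' [FORCE]. ROWS is JSON, a list of rows, each an object of numbers: "fingers": the opening in per cent of the stroke, from 0 (shut) to 100 (fully open); "tx", "ty", "tz": the shift along the tool's x, y, z in m; "rx", "ry", "rz": the turn, a rotation vector about the tool's x, y, z in rad. In form: [{"fingers": .., "tx": .., "ty": .., "tz": .., "rx": .., "ry": .., "rz": ..}, ...]. A call has exactly 10 rows; each row is the pose to reach, as a shift and turn from the pose commanded when the call began, along the tool's axes at that moment; what a row does not reach only later rows make up. A row lasts 1/12 s, in which the tool goes at most 41.7 mm and 7.16 degrees, less where a joint would pass 70% of its speed; a pose out of reach is approached as far as the arm can. A call with a gripper value outside its range is refused whole. The fingers move at their own pace and stop on an object; FORCE is the grip in N (left out, the last holds). Time passes only in rows, so rows that repeat a pose let the fingers close, or fill a call up. It gives the time, the measured TCP pose, the force, the opening and the grip force at its end, in the units of the state.
- robot.observe(): the state, without advancing time (a new reading comes with each control period).
- robot.get_image(name): name is "scene" or "top" or "wrist"; returns a dict with "img" (384x512x3 uint8, blue, green, red), "camera_matrix" (3x3 intrinsics, pixels), "R" (3x3) and "t" (3): a world point X has camera coordinates R X + t. Camera axes: x right, y down, z forward; pixel columns grow to the right and rows downward; lengths in m; the calibration is good to about 2 mm. A picture is of the moment at which its call begins. There is no depth.
- robot.sign_off(): hands the job in; it is judged then, once.
The state is a dict: "t": time; "joint_positions": joint angles; "qvel": joint speeds; "effort": joint torques, N m; "tcp_pos": TCP position; "orientation": TCP orientation; "force": force on the tool from outside, world axes, zero at the start; "ft_torque": the same for the moment, N m; "grip_width": opening from 0.0 (shut) to 1.0 (fully open); "gripper_force": force on a finger pad.
Only numpy, scipy, OpenCV 4.12 (cv2) and the standard library are available. Lean on these libraries where they do the work, as an engineer would, in place of code of your own. Each camera call takes 0.05 s, during which the arm holds its last target. There are 200 camera calls.

## Task

The rinsed green beaker has been left lying on the chart: hang it upside down on the wooden drying peg and let go of it. Then draw the magnifier out of its slanting holder and hold its lens flat (level), centred over the red ring marked on the chart and about 10 cm above it, so that I can read the spot; finish still holding it there, and do not disturb the stopwatch or the divider beside it.

Things in the scene. Friction and masses are not known exactly. Their poses are not given: they have to be found in the camera images.
- beaker: Green plastic square beaker, 56 x 56 mm outside, 85 mm long, walls 3 mm (inside 50 x 50 mm, 82 mm deep), lying on one flat side on the chart. Origin: centre of the outer face of its closed bottom; z runs along it to the open mouth, x and y are square to its flat sides. Hung on the peg, the inside of its bottom rests on the peg's head.
- peg_top (a point): Centre of the flat top of the fixed upright wooden drying peg, 100 mm above the table. The peg has a round head 34 mm in diameter and 10 mm high on a stem 16 mm in diameter, on a round foot 100 mm in diameter and 14 mm high.
- peg: The fixed drying peg; origin at the centre of the underside of its foot, z up.
- magnifier: Hand magnifier: wooden handle 120 mm long, 16 mm wide (y), 12 mm thick (z), brass collar 18 x 14 mm on its last 12 mm, then a lens 72 mm in diameter, 8 mm thick. Origin: centre of the tail end; x runs along the handle to the lens (centre at 154 mm); z is square to the lens. Starts slanting up at about 45 degrees, y level, with 55 mm of handle in the socket; 55 to 108 mm is free to grasp across the width.
- lens (a point): Centre of the magnifier's lens.
- turntable: Fixed bamboo turntable (it does not turn), 240 mm in diameter, top 25 mm above the table, carrying a fixed white ceramic holder with a slanting rectangular socket, 55 mm deep, with about 2 mm play round the handle. Origin: centre of its underside; z up; the socket rises towards the turntable's +x at 45 degrees.
- socket_mouth (a point): Centre line of the socket at its mouth (upper end); the handle is drawn out along the socket's slant, up and towards the turntable's +x.
- chart: Fixed laminated chart board, 320 mm (its x) by 260 mm (its y), 3 mm thick; origin at the centre of its underside, z up.
- mark: Red ring printed on the chart, 36 mm in diameter with a red dot in the middle; origin at its centre at table height (the chart's surface is 3 mm above), z up.
- stopwatch: Loose orange stopwatch lying on the turntable, 56 mm in diameter, 16 mm high; origin at the centre of its underside. Leave alone.
- divider: Loose steel divider lying on the turntable, about 150 mm long, 40 mm wide, 10 mm high; origin on the turntable's top near its middle. Leave alone.
Not all that is in view belongs to the job. Leave any yellow look-alike of the turntable alone.

How it is judged:
By the outcome, as a careful person would: the job done as asked, in the order asked, and still so for the second after the job is handed in, while the arm keeps its last pose, push and grip.
It also fails if it takes over 54 s, if anything falls off the work surface, if the arm or the gripper's body presses on something with over 40 N, if the wrist force passes 120 N, or if a joint passes its speed limit or range.

## Working session

There is one attempt and no reset: what is moved stays moved. The work goes in short steps, Python scripts to look and compute and a shell command to move; the robot and the scene stay as the last step left them, time stands still between calls to the robot, and variables do not carry over. Pictures are saved under pics/ and viewed, at most 10 in all, crops included, and the job is handed in when it is done.

```bash
mkdir -p pics
python3 - <<'E'
from plant import robot
import cv2,numpy as np
for n in ["scene","top"]:
    d=robot.get_image(n); cv2.imwrite(f"pics/{n}0.png",d["img"]); np.savez(f"pics/{n}0.npz",**d)
    print(n,d["camera_matrix"].round(1).tolist(),(-d["R"].T@d["t"]).round(3),d["R"].round(3).tolist())
print(robot.observe())
E
```

```text
scene [[383.0, 0.0, 255.8], [0.0, 383.0, 195.3], [0.0, 0.0, 1.0]] [ 0.954 -0.035  0.818] [[0.102, 0.995, 0.017], [0.8, -0.072, -0.595], [-0.591, 0.074, -0.803]]
top [[397.9, 0.0, 252.1], [0.0, 397.9, 187.4], [0.0, 0.0, 1.0]] [0.366 0.041 1.286] [[-0.019, -1.0, -0.009], [-0.998, 0.02, -0.058], [0.058, 0.008, -0.998]]
{'t': 0.1, 'joint_positions': array([ 7.02592674e+01,  5.25907037e+00,  7.05748329e+01, -7.78322591e-05,
        1.04265465e+02, -3.25012750e+00]), 'qvel': array([-0.00335192, -0.08998182, -0.25249126,  0.11026022, -0.03568591,
        0.07242935]), 'effort': array([ 2.19322275e-03, -4.47854841e+01, -4.07568097e+01,  6.99191890e-02,
        2.85291940e-02, -9.70827386e-05]), 'tcp_pos': array([0.17035067, 0.57536853, 0.40361823]), 'orientation': array([-1.79900787e+02, -5.55836214e-03,  1.63509371e+02]), 'force': array([0.13340114, 0.47175207, 1.15645764]), 'ft_torque': array([-0.01341365, -0.03851168, -0.02200315]), 'gripper_force': 0.0, 'grip_width': 1.0017775870100727}
```

View pics/scene0.png

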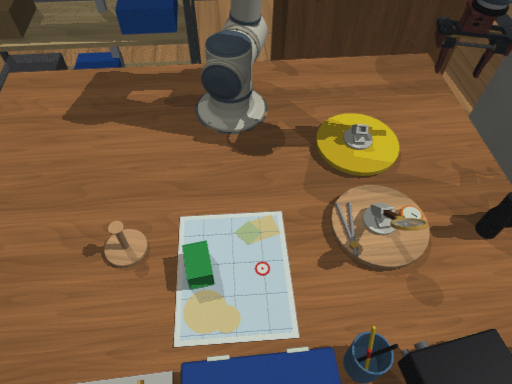

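View pics/top0.png

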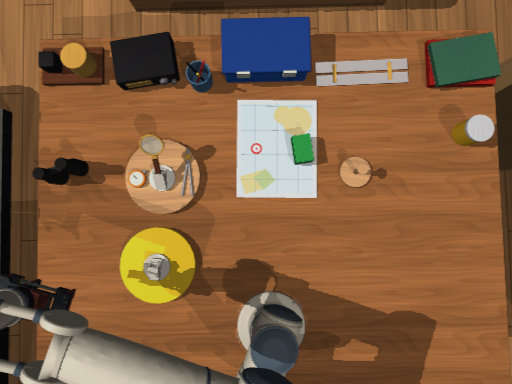

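The scene view shows the beaker at (198,264), the peg at (118,235), the ring at (262,268) and the magnifier on the bamboo turntable at (390,220). In the top view these are at (302,149), (355,172), (257,149) and (155,160).

Possible mix-ups:
- **Beaker:** the green box at top (302,149), against the green note at (257,182) and the green book at (467,60). I choose (302,149).
- **Turntable:** the bamboo one at (163,176), against the yellow one at (157,265). I choose the bamboo one.
- **Peg:** the one at (355,172), against the cylinder at (475,130). I choose (355,172).

```bash
cat > h.py <<'E'
import numpy as np,cv2
def ray(d,p):
    K,R,t=d["camera_matrix"],d["R"],d["t"]
    v=R.T@np.linalg.inv(K)@np.array([p[0],p[1],1.]); return -R.T@t,v
def onz(d,p,z):
    c,v=ray(d,p); return c+v*(z-c[2])/v[2]
def proj(d,X):
    x=d["camera_matrix"]@(d["R"]@np.array(X)+d["t"]); return x[:2]/x[2]
def cross(d1,p1,d2,p2):
    A=[];b=[]
    for d,p in((d1,p1),(d2,p2)):
        c,v=ray(d,p); v=v/np.linalg.norm(v); M=np.eye(3)-np.outer(v,v); A.append(M); b.append(M@c)
    return np.linalg.lstsq(np.vstack(A),np.hstack(b),rcond=None)[0]
def blobs(img,lo,hi,amin=30):
    m=cv2.inRange(cv2.cvtColor(img,cv2.COLOR_BGR2HSV),np.array(lo),np.array(hi))
    cs,_=cv2.findContours(m,cv2.RETR_EXTERNAL,cv2.CHAIN_APPROX_NONE)
    return sorted([c for c in cs if cv2.contourArea(c)>amin],key=cv2.contourArea,reverse=True)
E
python3 - <<'E'
from h import *
T=dict(np.load("pics/top0.npz"));S=dict(np.load("pics/scene0.npz"))
for n,d in(("top",T),("scene",S)):
    for c in blobs(d["img"],(50,120,40),(75,255,255))[:3]: print(n,"green",cv2.minAreaRect(c),cv2.approxPolyDP(c,3,True)[:,0].tolist())
    for c in blobs(d["img"],(0,150,100),(5,255,255),8)[:5]: print(n,"red",cv2.minEnclosingCircle(c))
def up(d,x,y,w,h,W,H): return cv2.resize(d["img"][y:y+h,x:x+w],(W,H),interpolation=cv2.INTER_CUBIC)
a=np.hstack([up(T,280,125,100,75,400,300),up(T,115,125,100,75,400,300)])
b=np.hstack([up(S,95,210,140,105,400,300),up(S,325,180,112,84,400,300)])
cv2.imwrite("pics/c1.png",np.vstack([a,b]))
E
```

```text
top green ((301.9054260253906, 148.43243408203125), (27.783428192138672, 19.070281982421875), 80.53767395019531) [[308, 134], [291, 138], [295, 163], [313, 158]]
top red ((431.0, 70.0), 14.31792163848877)
top red ((479.0, 81.5), 16.19423484802246)
top red ((436.5, 41.5), 9.823541641235352)
scene green ((197.28778076171875, 264.6357116699219), (44.298789978027344, 25.681137084960938), 79.2156982421875) [[205, 241], [183, 245], [190, 288], [213, 283]]
scene red ((262.03570556640625, 268.0), 7.035822868347168)
```

View pics/c1.png

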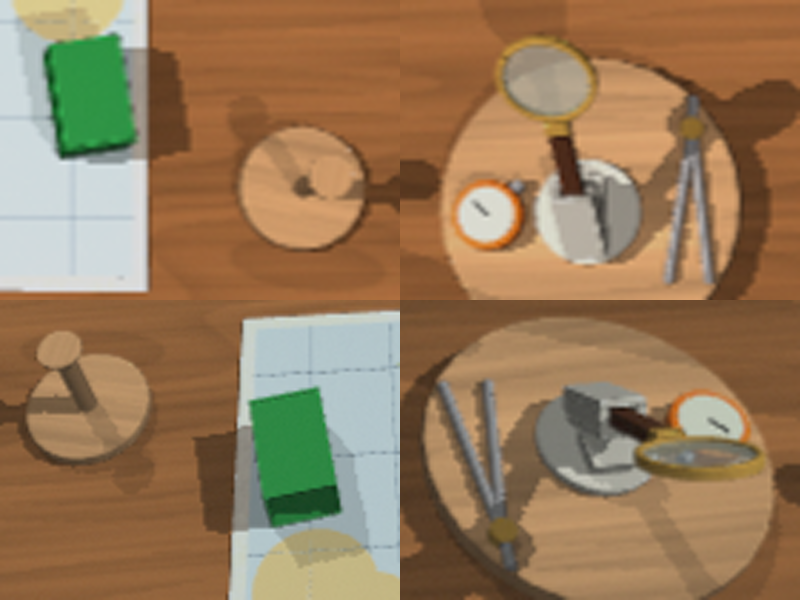

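The crop confirms the green open box on the chart, the upright peg, and the magnifier in its white holder. The stopwatch is on the holder's left and the divider on its right. The beaker's +x end looks dark, which suggests the mouth, and I'll check that from the wrist camera.

Run:
```python
from h import *
T=dict(np.load("pics/top0.npz"));S=dict(np.load("pics/scene0.npz"))
print("beaker top corners T",[onz(T,p,.059).round(3).tolist()[:2] for p in [[308,134],[291,138],[295,163],[313,158]]])
print("beaker corners S top far",[onz(S,p,.059).round(3).tolist()[:2] for p in [[205,241],[183,245]]])
print("ctr",onz(T,(301.9,148.4),.059))
print("peg head T",onz(T,(363,169.5),.1),"S",onz(S,(95+60/2.857,210+50/2.857),.1),"foot T",onz(T,(355.8,172),.014),"S",onz(S,(95+88/2.857,210+108/2.857),.014))
L=cross(T,(151.75,144.5),S,(409,224));print("lens",L)
C=cross(T,(115+158/4,125+130/4),S,(325+245/3.571,180+130/3.571));print("collar",C)
print("mark",onz(S,(262,268),.003),onz(T,(256.7,148.7),.003))
print("turntable T",onz(T,(163,176),.025))
```

```text
beaker top corners T [[0.6, -0.126], [0.588, -0.073], [0.51, -0.083], [0.524, -0.139]]
beaker corners S top far [[0.513, -0.092], [0.519, -0.142]]
ctr [ 0.55494461 -0.10571289  0.059     ]
peg head T [ 0.48137064 -0.28137694  0.1       ] S [ 0.485218   -0.28136824  0.1       ] foot T [ 0.4821759  -0.28146812  0.014     ] S [ 0.48807986 -0.28168124  0.014     ]
lens [0.56192792 0.33849201 0.14553165]
collar [0.52542962 0.33164596 0.11967667]
mark [0.56462412 0.03325729 0.003     ] [0.56564332 0.0342737  0.003     ]
turntable T [0.48078879 0.33474073 0.025     ]
```

```bash
cat >> h.py <<'E'
from scipy.spatial.transform import Rotation as Ro
def rpy(*a): return Ro.from_euler("xyz",a,degrees=True)
def frame(z,y):
    z=np.array(z,float);z/=np.linalg.norm(z);y=np.array(y,float);y-=z*(y@z);y/=np.linalg.norm(y)
    return Ro.from_matrix(np.column_stack([np.cross(y,z),y,z]))
def delta(p0,r0,p1,r1):
    t=r0.inv().apply(np.array(p1)-np.array(p0)); w=(r0.inv()*r1).as_rotvec()
    print("t",t.round(4),"len",np.linalg.norm(t).round(3),"r",w.round(3),"deg",np.degrees(np.linalg.norm(w)).round(1))
    return r1
E
python3 - <<'E'
from h import *
a=rpy(180,0,163.5);b=rpy(180,0,90);c=rpy(180,0,9)
delta([.17,.575,.405],a,[.42,.22,.40],b)
delta([.42,.22,.40],b,[.50,-.11,.38],c)
E
```

```text
t [-0.3405 -0.2694  0.005 ] len 0.434 r [ 0.    -0.     1.283] deg 73.5
t [-0.33  0.08  0.02] len 0.34 r [-0.    -0.     1.414] deg 81.0
```

```bash
python3 -m handwheel '[{"fingers":100,"tx":-0.34,"ty":-0.27,"tz":0.005,"rx":0,"ry":0,"rz":1.283},{"fingers":100,"tx":-0.34,"ty":-0.27,"tz":0.005,"rx":0,"ry":0,"rz":1.283},{"fingers":100,"tx":-0.34,"ty":-0.27,"tz":0.005,"rx":0,"ry":0,"rz":1.283},{"fingers":100,"tx":-0.34,"ty":-0.27,"tz":0.005,"rx":0,"ry":0,"rz":1.283},{"fingers":100,"tx":-0.34,"ty":-0.27,"tz":0.005,"rx":0,"ry":0,"rz":1.283},{"fingers":100,"tx":-0.34,"ty":-0.27,"tz":0.005,"rx":0,"ry":0,"rz":1.283},{"fingers":100,"tx":-0.34,"ty":-0.27,"tz":0.005,"rx":0,"ry":0,"rz":1.283},{"fingers":100,"tx":-0.34,"ty":-0.27,"tz":0.005,"rx":0,"ry":0,"rz":1.283},{"fingers":100,"tx":-0.34,"ty":-0.27,"tz":0.005,"rx":0,"ry":0,"rz":1.283},{"fingers":100,"tx":-0.34,"ty":-0.27,"tz":0.005,"rx":0,"ry":0,"rz":1.283}]' 40
python3 -m handwheel '[{"fingers":100,"tx":-0.33,"ty":0.08,"tz":0.02,"rx":0,"ry":0,"rz":1.414},{"fingers":100,"tx":-0.33,"ty":0.08,"tz":0.02,"rx":0,"ry":0,"rz":1.414},{"fingers":100,"tx":-0.33,"ty":0.08,"tz":0.02,"rx":0,"ry":0,"rz":1.414},{"fingers":100,"tx":-0.33,"ty":0.08,"tz":0.02,"rx":0,"ry":0,"rz":1.414},{"fingers":100,"tx":-0.33,"ty":0.08,"tz":0.02,"rx":0,"ry":0,"rz":1.414},{"fingers":100,"tx":-0.33,"ty":0.08,"tz":0.02,"rx":0,"ry":0,"rz":1.414},{"fingers":100,"tx":-0.33,"ty":0.08,"tz":0.02,"rx":0,"ry":0,"rz":1.414},{"fingers":100,"tx":-0.33,"ty":0.08,"tz":0.02,"rx":0,"ry":0,"rz":1.414},{"fingers":100,"tx":-0.33,"ty":0.08,"tz":0.02,"rx":0,"ry":0,"rz":1.414},{"fingers":100,"tx":-0.33,"ty":0.08,"tz":0.02,"rx":0,"ry":0,"rz":1.414}]'
python3 - <<'E'
from h import *
from plant import robot
d=robot.get_image("wrist");o=robot.observe()
print(o["t"],o["tcp_pos"].round(4),o["orientation"].round(2),o["joint_positions"].round(1))
np.savez("pics/w1.npz",**d);cv2.imwrite("pics/w1.png",d["img"])
print(-d["R"].T@d["t"],d["R"].round(2).tolist())
for c in blobs(d["img"],(50,120,20),(75,255,255))[:3]:
    a=cv2.approxPolyDP(c,4,True)[:,0]; print(a.tolist(),[onz(d,p,.059)[:2].round(4).tolist() for p in a.astype(float)])
E
```

```text
t: 0.93
tcp_pos: [0.4102, 0.2324, 0.3996]
orientation: [-180.0, -0.0, 91.5]
force: [-0.8, -0.4, 0.7]
grip_width: 1.003
gripper_force: 0.0
t: 1.77
tcp_pos: [0.5007, -0.0959, 0.3783]
orientation: [-180.0, 0.1, 19.6]
force: [-0.3, -0.5, -0.6]
grip_width: 1.0
gripper_force: 0.0
1.8167 [ 0.5006 -0.0947  0.3787] [-1.7994e+02  1.0000e-01  1.9300e+01] [-14.5  -8.9  87.   -0.  102.1  56.2]
[ 0.56145186 -0.07487458  0.35844091] [[0.34, -0.94, -0.0], [-0.91, -0.33, 0.24], [-0.23, -0.08, -0.97]]
[[269, 94], [253, 171], [300, 181], [320, 105]] [[0.5924, -0.0782], [0.5108, -0.0895], [0.5178, -0.1426], [0.6001, -0.132]]
```

View pics/w1.png

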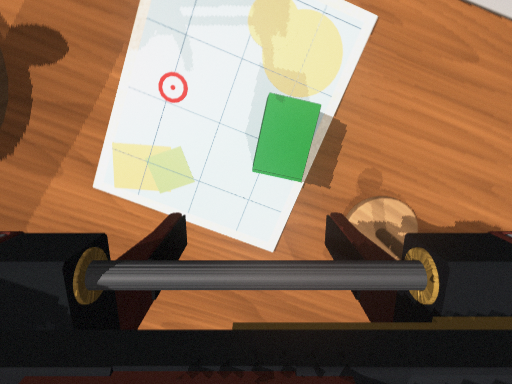

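The wrist view shows the beaker at (286,138) and the red ring at (173,87), with the peg foot at lower right. Which end is the mouth still isn't clear, so I'll zoom in on both ends.

Run:
```python
from h import *
T=dict(np.load("pics/top0.npz"));S=dict(np.load("pics/scene0.npz"));W=dict(np.load("pics/w1.npz"))
def up(d,x,y,w,h,W,H): return cv2.resize(d["img"][y:y+h,x:x+w],(W,H),interpolation=cv2.INTER_NEAREST)
cv2.imwrite("pics/c2.png",np.hstack([up(S,175,235,50,60,400,480),up(W,245,160,64,32,384,192) if 0 else up(W,246,155,64,77,400,480)]))
```

```text
(no output)
```

View pics/c2.png

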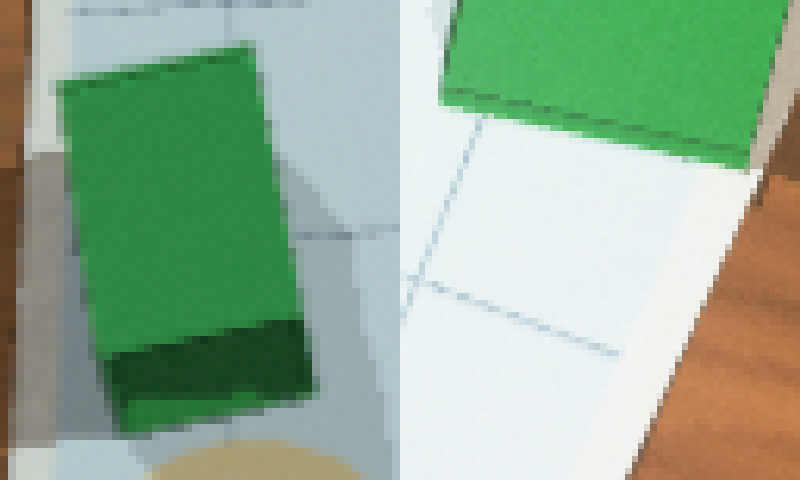

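There is a seam line 3 mm from the −x end, so that is the closed bottom. The +x end shows the dark hollow interior, so the mouth points to +x. I'll grasp tilted 45° from the bottom side.

Run:
```python
from h import *
from plant import robot
o=robot.observe();m=np.radians(8)
z=[np.cos(m),np.sin(m),-1];R=frame(z,[np.sin(m),-np.cos(m),0])
g=np.array([.551,-.110,.031]);tcp=g-.163*R.apply([0,0,1]);print(tcp,R.as_euler("xyz",True))
s=tcp+[0,0,.10]
delta(o["tcp_pos"],rpy(*o["orientation"]),s,R); delta(s,R,tcp,R)
```

```text
[ 0.43686328 -0.12604087  0.14625841] [180. -45.   8.]
t [-0.0703  0.0087  0.1326] len 0.15 r [-0.078  0.785  0.187] deg 46.4
t [-0.0707 -0.      0.0707] len 0.1 r [0. 0. 0.] deg 0.0
```

```bash
python3 -m handwheel '[{"fingers":100,"tx":-0.0703,"ty":0.0087,"tz":0.1326,"rx":-0.078,"ry":0.785,"rz":0.187},{"fingers":100,"tx":-0.0703,"ty":0.0087,"tz":0.1326,"rx":-0.078,"ry":0.785,"rz":0.187},{"fingers":100,"tx":-0.0703,"ty":0.0087,"tz":0.1326,"rx":-0.078,"ry":0.785,"rz":0.187},{"fingers":100,"tx":-0.0703,"ty":0.0087,"tz":0.1326,"rx":-0.078,"ry":0.785,"rz":0.187},{"fingers":100,"tx":-0.0703,"ty":0.0087,"tz":0.1326,"rx":-0.078,"ry":0.785,"rz":0.187},{"fingers":100,"tx":-0.0703,"ty":0.0087,"tz":0.1326,"rx":-0.078,"ry":0.785,"rz":0.187},{"fingers":100,"tx":-0.0703,"ty":0.0087,"tz":0.1326,"rx":-0.078,"ry":0.785,"rz":0.187},{"fingers":100,"tx":-0.0703,"ty":0.0087,"tz":0.1326,"rx":-0.078,"ry":0.785,"rz":0.187},{"fingers":100,"tx":-0.0703,"ty":0.0087,"tz":0.1326,"rx":-0.078,"ry":0.785,"rz":0.187},{"fingers":100,"tx":-0.0703,"ty":0.0087,"tz":0.1326,"rx":-0.078,"ry":0.785,"rz":0.187}]'
python3 - <<'E'
from h import *
from plant import robot
d=robot.get_image("wrist");o=robot.observe()
print(o["t"],o["tcp_pos"].round(4),o["orientation"].round(2),o["joint_positions"].round(1))
np.savez("pics/w2.npz",**d);cv2.imwrite("pics/w2.png",d["img"])
for c in blobs(d["img"],(50,100,20),(80,255,255))[:2]:
    a=cv2.approxPolyDP(c,5,True)[:,0]; print(a.tolist(),[onz(d,p,.059)[:2].round(4).tolist() for p in a.astype(float)])
E
```

```text
t: 2.65
tcp_pos: [0.4376, -0.1252, 0.2475]
orientation: [179.9, -45.0, 9.2]
force: [-0.3, 0.2, 0.3]
grip_width: 0.996
gripper_force: 0.0
2.7 [ 0.4378 -0.1252  0.2477] [179.87 -45.05   9.16] [-29.7 -33.9 124.3  32.2  56.1  41.1]
[[229, 222], [226, 259], [293, 259], [291, 223]] [[0.5925, -0.0778], [0.5598, -0.0822], [0.5684, -0.1362], [0.6002, -0.1317]]
[[223, 290], [223, 329], [233, 321], [296, 321], [295, 290]] [[0.5357, -0.0851], [0.5093, -0.091], [0.5156, -0.097], [0.5229, -0.1425], [0.5444, -0.1399]]
```

View pics/w2.png

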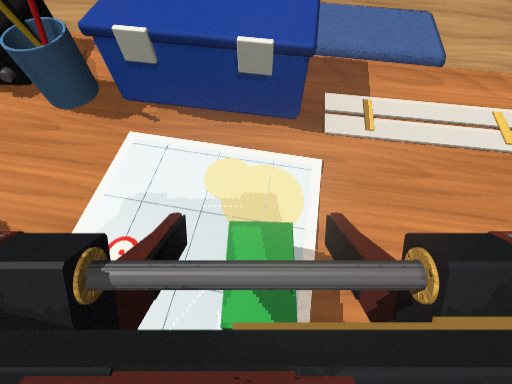

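The beaker at (260,270) is squarely aligned and centred between the fingers, so I'll descend and grip.

```bash
python3 -m handwheel '[{"fingers":100,"tx":-0.02,"ty":0,"tz":0.02,"rx":0,"ry":0,"rz":0},{"fingers":100,"tx":-0.04,"ty":0,"tz":0.04,"rx":0,"ry":0,"rz":0},{"fingers":100,"tx":-0.055,"ty":0,"tz":0.055,"rx":0,"ry":0,"rz":0},{"fingers":100,"tx":-0.065,"ty":0,"tz":0.065,"rx":0,"ry":0,"rz":0},{"fingers":100,"tx":-0.071,"ty":0,"tz":0.071,"rx":0,"ry":0,"rz":0},{"fingers":100,"tx":-0.071,"ty":0,"tz":0.071,"rx":0,"ry":0,"rz":0},{"fingers":30,"tx":-0.071,"ty":0,"tz":0.071,"rx":0,"ry":0,"rz":0},{"fingers":30,"tx":-0.071,"ty":0,"tz":0.071,"rx":0,"ry":0,"rz":0},{"fingers":30,"tx":-0.071,"ty":0,"tz":0.071,"rx":0,"ry":0,"rz":0},{"fingers":30,"tx":-0.071,"ty":0,"tz":0.071,"rx":0,"ry":0,"rz":0}]' 30
python3 -m handwheel '[{"fingers":30,"tx":0,"ty":0,"tz":0,"rx":0,"ry":0,"rz":0},{"fingers":30,"tx":0,"ty":0,"tz":0,"rx":0,"ry":0,"rz":0},{"fingers":30,"tx":0.02,"ty":0,"tz":-0.02,"rx":0,"ry":0,"rz":0},{"fingers":30,"tx":0.04,"ty":0,"tz":-0.04,"rx":0,"ry":0,"rz":0},{"fingers":30,"tx":0.06,"ty":0,"tz":-0.06,"rx":0,"ry":0,"rz":0},{"fingers":30,"tx":0.08,"ty":0,"tz":-0.08,"rx":0,"ry":0,"rz":0},{"fingers":30,"tx":0.1,"ty":0,"tz":-0.1,"rx":0,"ry":0,"rz":0},{"fingers":30,"tx":0.1,"ty":0,"tz":-0.1,"rx":0,"ry":0,"rz":0},{"fingers":30,"tx":0.1,"ty":0,"tz":-0.1,"rx":0,"ry":0,"rz":0},{"fingers":30,"tx":0.1,"ty":0,"tz":-0.1,"rx":0,"ry":0,"rz":0}]'
```

```text
t: 3.53
tcp_pos: [0.4382, -0.1256, 0.1483]
orientation: [179.9, -45.2, 9.1]
force: [-1.3, -0.7, -0.1]
grip_width: 0.733
gripper_force: 0.0
t: 4.37
tcp_pos: [0.4372, -0.1253, 0.2869]
orientation: [-180.0, -45.0, 8.9]
force: [0.4, 0.2, -0.9]
grip_width: 0.635
gripper_force: 30.0
```

Firmly held at 0.635 × 88 = 56 mm. Next I turn the mouth down over the peg.

```bash
cat >> h.py <<'E'
def hang(phi,a,g):
    m=np.radians(phi);a=np.radians(a);R=frame([np.cos(m)*np.sin(a),np.sin(m)*np.sin(a),-np.cos(a)],[np.sin(m),-np.cos(m),0])
    return np.array(g)-.163*R.apply([0,0,1]),R
E
python3 - <<'E'
from h import *
from plant import robot
o=robot.observe();p0,r0=o["tcp_pos"],rpy(*o["orientation"])
p1,r1=hang(-8,0,[.515,-.21,.21]);p2,r2=hang(-30,-45,[.484,-.2815,.19])
print(p0,p1,p2)
delta(p0,r0,p1,r1);delta(p1,r1,p2,r2)
E
```

```text
[ 0.43717611 -0.12532067  0.28688812] [ 0.515 -0.21   0.373] [ 0.58381671 -0.3391292   0.30525841]
t [ 0.1059  0.0957 -0.0159] len 0.144 r [-0.117 -0.78   0.281] deg 48.0
t [0.0861 0.1183 0.0677] len 0.161 r [ 0.151 -0.776  0.364] deg 49.8
```

```bash
python3 -m handwheel '[{"fingers":30,"tx":0.106,"ty":0.096,"tz":-0.016,"rx":-0.117,"ry":-0.78,"rz":0.281},{"fingers":30,"tx":0.106,"ty":0.096,"tz":-0.016,"rx":-0.117,"ry":-0.78,"rz":0.281},{"fingers":30,"tx":0.106,"ty":0.096,"tz":-0.016,"rx":-0.117,"ry":-0.78,"rz":0.281},{"fingers":30,"tx":0.106,"ty":0.096,"tz":-0.016,"rx":-0.117,"ry":-0.78,"rz":0.281},{"fingers":30,"tx":0.106,"ty":0.096,"tz":-0.016,"rx":-0.117,"ry":-0.78,"rz":0.281},{"fingers":30,"tx":0.106,"ty":0.096,"tz":-0.016,"rx":-0.117,"ry":-0.78,"rz":0.281},{"fingers":30,"tx":0.106,"ty":0.096,"tz":-0.016,"rx":-0.117,"ry":-0.78,"rz":0.281},{"fingers":30,"tx":0.106,"ty":0.096,"tz":-0.016,"rx":-0.117,"ry":-0.78,"rz":0.281},{"fingers":30,"tx":0.106,"ty":0.096,"tz":-0.016,"rx":-0.117,"ry":-0.78,"rz":0.281},{"fingers":30,"tx":0.106,"ty":0.096,"tz":-0.016,"rx":-0.117,"ry":-0.78,"rz":0.281}]'
python3 -m handwheel '[{"fingers":30,"tx":0.086,"ty":0.118,"tz":0.068,"rx":0.151,"ry":-0.776,"rz":0.364},{"fingers":30,"tx":0.086,"ty":0.118,"tz":0.068,"rx":0.151,"ry":-0.776,"rz":0.364},{"fingers":30,"tx":0.086,"ty":0.118,"tz":0.068,"rx":0.151,"ry":-0.776,"rz":0.364},{"fingers":30,"tx":0.086,"ty":0.118,"tz":0.068,"rx":0.151,"ry":-0.776,"rz":0.364},{"fingers":30,"tx":0.086,"ty":0.118,"tz":0.068,"rx":0.151,"ry":-0.776,"rz":0.364},{"fingers":30,"tx":0.086,"ty":0.118,"tz":0.068,"rx":0.151,"ry":-0.776,"rz":0.364},{"fingers":30,"tx":0.086,"ty":0.118,"tz":0.068,"rx":0.151,"ry":-0.776,"rz":0.364},{"fingers":30,"tx":0.086,"ty":0.118,"tz":0.068,"rx":0.151,"ry":-0.776,"rz":0.364},{"fingers":30,"tx":0.086,"ty":0.118,"tz":0.068,"rx":0.151,"ry":-0.776,"rz":0.364},{"fingers":30,"tx":0.086,"ty":0.118,"tz":0.068,"rx":0.151,"ry":-0.776,"rz":0.364}]'
python3 - <<'E'
from h import *
from plant import robot
o=robot.observe();p0,r0=o["tcp_pos"],rpy(*o["orientation"])
print(o["t"],p0.round(4),o["orientation"].round(1),o["joint_positions"].round(1),"grasp",p0+.163*r0.apply([0,0,1]))
p2,r2=hang(-30,-45,[.484,-.2815,.19]);delta(p0,r0,p2,r2)
a=robot.get_image("scene");b=robot.get_image("top")
cv2.imwrite("pics/d1.png",np.hstack([cv2.resize(x["img"][y:y+130,x0:x0+130],(400,400),interpolation=cv2.INTER_CUBIC) for x,x0,y in((a,60,170),(b,290,90))]))
E
```

```text
t: 5.2
tcp_pos: [0.5151, -0.2103, 0.3731]
orientation: [-179.9, -0.1, -8.0]
force: [-0.8, 0.8, -0.8]
grip_width: 0.638
gripper_force: 30.0
t: 6.03
tcp_pos: [0.5836, -0.3393, 0.3073]
orientation: [-179.8, 44.6, -29.9]
force: [-0.1, -1.0, -1.0]
grip_width: 0.635
gripper_force: 30.0
6.0333 [ 0.5836 -0.3393  0.3073] [-179.8   44.6  -29.9] [-32.6  37.3  45.6  -2.9 141.7  85.8] grasp [ 0.4845342  -0.28186711  0.19134078]
t [ 0.0015 -0.0002  0.0014] len 0.002 r [-0.001 -0.006  0.002] deg 0.4
```

View pics/d1.png

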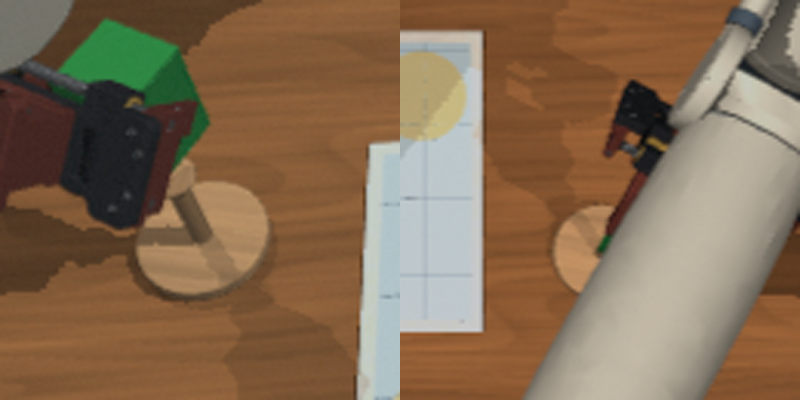

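The beaker is upright, mouth down, just behind and above the peg head (crop 180,180). I'll check its centring against the expected corners.

Run:
```python
from h import *
from plant import robot
o=robot.observe();p0,r0=o["tcp_pos"],rpy(*o["orientation"]);g=p0+.163*r0.apply([0,0,1])
S=dict(np.load("pics/scene0.npz"))
m=np.radians(-30);u=np.array([np.cos(m),np.sin(m),0]);v=np.array([-u[1],u[0],0])
for zz in(.039,-.046):
  for a in(-.028,.028):
    for b in(-.028,.028):
      q=proj(S,g+a*u+b*v+[0,0,zz]); print(zz,a,b,((q-[60,170])/.325).round(0))
print("measured bottom corners",onz(S,(94.8,175.9),g[2]+.039)-g,onz(S,(117.9,185.3),g[2]+.039)-g, "seen u,v", [ (x@u,x@v) for x in [onz(S,q,g[2]+.039)-g for q in[(94.8,175.9),(117.9,185.3)]]])
```

```text
0.039 -0.028 -0.028 [106.  17.]
0.039 -0.028 0.028 [178.  47.]
0.039 0.028 -0.028 [47. 82.]
0.039 0.028 0.028 [122. 113.]
-0.046 -0.028 -0.028 [145.  95.]
-0.046 -0.028 0.028 [212. 123.]
-0.046 0.028 -0.028 [ 93. 157.]
-0.046 0.028 0.028 [162. 187.]
measured bottom corners [-0.03758485 -0.00929815  0.039     ] [-0.00984007  0.03811092  0.039     ] seen u,v [(np.float64(-0.027900355248012043), np.float64(-0.02684485748751879)), (np.float64(-0.02757721303321846), np.float64(0.028084986078224773))]
```

The match is within 1 mm, so I'll lower it.

```bash
python3 -m handwheel '[{"fingers":30,"tx":0.012,"ty":0,"tz":0.012,"rx":0,"ry":-0.006,"rz":0},{"fingers":30,"tx":0.024,"ty":0,"tz":0.024,"rx":0,"ry":-0.006,"rz":0},{"fingers":30,"tx":0.036,"ty":0,"tz":0.036,"rx":0,"ry":-0.006,"rz":0},{"fingers":30,"tx":0.048,"ty":0,"tz":0.048,"rx":0,"ry":-0.006,"rz":0},{"fingers":30,"tx":0.06,"ty":0,"tz":0.06,"rx":0,"ry":-0.006,"rz":0},{"fingers":30,"tx":0.07,"ty":0,"tz":0.07,"rx":0,"ry":-0.006,"rz":0},{"fingers":30,"tx":0.078,"ty":0,"tz":0.078,"rx":0,"ry":-0.006,"rz":0},{"fingers":30,"tx":0.085,"ty":0,"tz":0.085,"rx":0,"ry":-0.006,"rz":0},{"fingers":30,"tx":0.088,"ty":0,"tz":0.088,"rx":0,"ry":-0.006,"rz":0},{"fingers":30,"tx":0.088,"ty":0,"tz":0.088,"rx":0,"ry":-0.006,"rz":0}]'
python3 - <<'E'
from h import *
from plant import robot
o=robot.observe();p0,r0=o["tcp_pos"],rpy(*o["orientation"])
print(o["t"],o["orientation"].round(1),"grasp",p0+.163*r0.apply([0,0,1]),o["force"].round(1))
E
```

```text
t: 6.97
tcp_pos: [0.5838, -0.3391, 0.1811]
orientation: [-179.9, 45.4, -30.0]
force: [-0.9, 0.8, -1.3]
grip_width: 0.636
gripper_force: 30.0
6.9667 [-179.9   45.4  -30. ] grasp [ 0.48349116 -0.28101687  0.06660012] [-0.9  0.8 -1.3]
```

```bash
python3 -m handwheel '[{"fingers":30,"tx":0.001,"ty":0,"tz":0.001,"rx":0,"ry":0,"rz":0},{"fingers":30,"tx":0.002,"ty":0,"tz":0.002,"rx":0,"ry":0,"rz":0},{"fingers":30,"tx":0.002,"ty":0,"tz":0.002,"rx":0,"ry":0,"rz":0},{"fingers":100,"tx":0.002,"ty":0,"tz":0.002,"rx":0,"ry":0,"rz":0},{"fingers":100,"tx":0.002,"ty":0,"tz":0.002,"rx":0,"ry":0,"rz":0},{"fingers":100,"tx":0.002,"ty":0,"tz":0.002,"rx":0,"ry":0,"rz":0},{"fingers":100,"tx":0.002,"ty":0,"tz":0.002,"rx":0,"ry":0,"rz":0},{"fingers":100,"tx":0.002,"ty":0,"tz":0.002,"rx":0,"ry":0,"rz":0},{"fingers":100,"tx":0.002,"ty":0,"tz":0.002,"rx":0,"ry":0,"rz":0},{"fingers":100,"tx":0.002,"ty":0,"tz":0.002,"rx":0,"ry":0,"rz":0}]'
python3 -m handwheel '[{"fingers":100,"tx":0,"ty":0,"tz":-0.01,"rx":0,"ry":0,"rz":0},{"fingers":100,"tx":0,"ty":0,"tz":-0.025,"rx":0,"ry":0,"rz":0},{"fingers":100,"tx":0,"ty":0,"tz":-0.045,"rx":0,"ry":0,"rz":0},{"fingers":100,"tx":0,"ty":0,"tz":-0.07,"rx":0,"ry":0,"rz":0},{"fingers":100,"tx":-0.02,"ty":0,"tz":-0.1,"rx":0,"ry":0,"rz":0},{"fingers":100,"tx":-0.05,"ty":0,"tz":-0.12,"rx":0,"ry":0,"rz":0},{"fingers":100,"tx":-0.08,"ty":0,"tz":-0.14,"rx":0,"ry":0,"rz":0},{"fingers":100,"tx":-0.11,"ty":0,"tz":-0.15,"rx":0,"ry":0,"rz":0},{"fingers":100,"tx":-0.13,"ty":0,"tz":-0.15,"rx":0,"ry":0,"rz":0},{"fingers":100,"tx":-0.13,"ty":0,"tz":-0.15,"rx":0,"ry":0,"rz":0}]'
python3 - <<'E'
from h import *
from plant import robot
o=robot.observe();print(o["t"],o["tcp_pos"].round(4),o["orientation"].round(1),o["joint_positions"].round(1),o["force"].round(1))
a=robot.get_image("scene");b=robot.get_image("top");np.savez("pics/scene2.npz",**a)
cv2.imwrite("pics/d2.png",np.hstack([cv2.resize(x["img"][y:y+130,x0:x0+130],(400,400),interpolation=cv2.INTER_CUBIC) for x,x0,y in((a,60,170),(a,325,140))]))
for c in blobs(a["img"],(50,120,20),(75,255,255))[:2]: print(cv2.approxPolyDP(c,2,True)[:,0].tolist(),[onz(a,p,.103)[:2].round(3).tolist() for p in cv2.approxPolyDP(c,2,True)[:,0]])
E
```

```text
t: 7.8
tcp_pos: [0.584, -0.3393, 0.1796]
orientation: [-180.0, 45.3, -30.0]
force: [-0.4, 0.2, 0.3]
grip_width: 0.998
gripper_force: 0.0
t: 8.63
tcp_pos: [0.5955, -0.3459, 0.3841]
orientation: [-180.0, 44.8, -30.0]
force: [-0.9, -0.1, 0.8]
grip_width: 0.997
gripper_force: 0.0
8.6333 [ 0.5955 -0.3459  0.3841] [-180.    44.8  -30. ] [-32.6  40.6  33.2  -3.6 150.9  85.1] [-0.9 -0.1  0.8]
[[112, 213], [98, 231], [109, 249], [128, 257], [140, 241], [140, 237], [132, 220]] [[0.448, -0.293], [0.493, -0.318], [0.539, -0.289], [0.562, -0.248], [0.526, -0.226], [0.516, -0.227], [0.471, -0.248]]
```

View pics/d2.png

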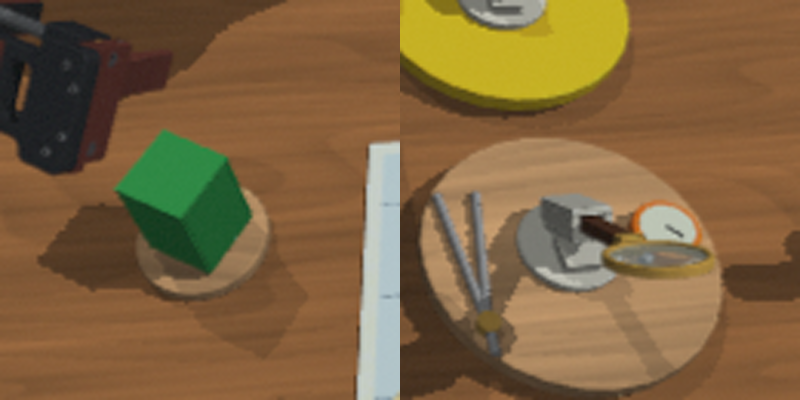

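The beaker hangs upright on the peg (crop 185,205) and is released. The turntable group is undisturbed, with the lens at crop (660,258). Moving to the magnifier standoff now.

Run:
```python
from h import *
from plant import robot
o=robot.observe();p0,r0=o["tcp_pos"],rpy(*o["orientation"])
p1,r1=np.array([.42,0,.43]),rpy(180,0,-10)
g,r2=hang(10,45,[.512,.330,.0945]);p2=g-.12*r2.apply([0,0,1])
print(p2);delta(p0,r0,p1,r1);delta(p1,r1,p2,r2)
```

```text
[0.31492892 0.29525105 0.29461122]
t [-0.2672 -0.2117  0.1952] len 0.393 r [-0.138  0.78  -0.331] deg 49.2
t [-0.1547 -0.2725  0.1354] len 0.341 r [ 0.137  0.777 -0.331] deg 49.0
```

```bash
python3 -m handwheel '[{"fingers":100,"tx":-0.267,"ty":-0.212,"tz":0.195,"rx":-0.138,"ry":0.78,"rz":-0.331},{"fingers":100,"tx":-0.267,"ty":-0.212,"tz":0.195,"rx":-0.138,"ry":0.78,"rz":-0.331},{"fingers":100,"tx":-0.267,"ty":-0.212,"tz":0.195,"rx":-0.138,"ry":0.78,"rz":-0.331},{"fingers":100,"tx":-0.267,"ty":-0.212,"tz":0.195,"rx":-0.138,"ry":0.78,"rz":-0.331},{"fingers":100,"tx":-0.267,"ty":-0.212,"tz":0.195,"rx":-0.138,"ry":0.78,"rz":-0.331},{"fingers":100,"tx":-0.267,"ty":-0.212,"tz":0.195,"rx":-0.138,"ry":0.78,"rz":-0.331},{"fingers":100,"tx":-0.267,"ty":-0.212,"tz":0.195,"rx":-0.138,"ry":0.78,"rz":-0.331},{"fingers":100,"tx":-0.267,"ty":-0.212,"tz":0.195,"rx":-0.138,"ry":0.78,"rz":-0.331},{"fingers":100,"tx":-0.267,"ty":-0.212,"tz":0.195,"rx":-0.138,"ry":0.78,"rz":-0.331},{"fingers":100,"tx":-0.267,"ty":-0.212,"tz":0.195,"rx":-0.138,"ry":0.78,"rz":-0.331}]'
python3 -m handwheel '[{"fingers":60,"tx":-0.155,"ty":-0.272,"tz":0.135,"rx":0.137,"ry":0.777,"rz":-0.331},{"fingers":60,"tx":-0.155,"ty":-0.272,"tz":0.135,"rx":0.137,"ry":0.777,"rz":-0.331},{"fingers":60,"tx":-0.155,"ty":-0.272,"tz":0.135,"rx":0.137,"ry":0.777,"rz":-0.331},{"fingers":60,"tx":-0.155,"ty":-0.272,"tz":0.135,"rx":0.137,"ry":0.777,"rz":-0.331},{"fingers":60,"tx":-0.155,"ty":-0.272,"tz":0.135,"rx":0.137,"ry":0.777,"rz":-0.331},{"fingers":60,"tx":-0.155,"ty":-0.272,"tz":0.135,"rx":0.137,"ry":0.777,"rz":-0.331},{"fingers":60,"tx":-0.155,"ty":-0.272,"tz":0.135,"rx":0.137,"ry":0.777,"rz":-0.331},{"fingers":60,"tx":-0.155,"ty":-0.272,"tz":0.135,"rx":0.137,"ry":0.777,"rz":-0.331},{"fingers":60,"tx":-0.155,"ty":-0.272,"tz":0.135,"rx":0.137,"ry":0.777,"rz":-0.331},{"fingers":60,"tx":-0.155,"ty":-0.272,"tz":0.135,"rx":0.137,"ry":0.777,"rz":-0.331}]'
python3 - <<'E'
from h import *
from plant import robot
d=robot.get_image("wrist");o=robot.observe()
print(o["t"],o["tcp_pos"].round(4),o["orientation"].round(2),o["joint_positions"].round(1))
np.savez("pics/w3.npz",**d);cv2.imwrite("pics/w3.png",d["img"]);print(-d["R"].T@d["t"])
E
```

```text
t: 9.57
tcp_pos: [0.4193, 0.0025, 0.4292]
orientation: [-179.9, 0.2, -9.9]
force: [-0.3, 0.0, 0.1]
grip_width: 0.995
gripper_force: 0.0
t: 10.4
tcp_pos: [0.3137, 0.2971, 0.2913]
orientation: [179.7, -44.5, 10.5]
force: [0.1, 0.0, -0.4]
grip_width: 0.604
gripper_force: 0.0
10.45 [0.3147 0.2959 0.2932] [179.8  -44.65  10.3 ] [ 48.4 -37.6 121.8 -29.8  61.6 134.5]
[0.37252175 0.30717361 0.32295837]
```

View pics/w3.png

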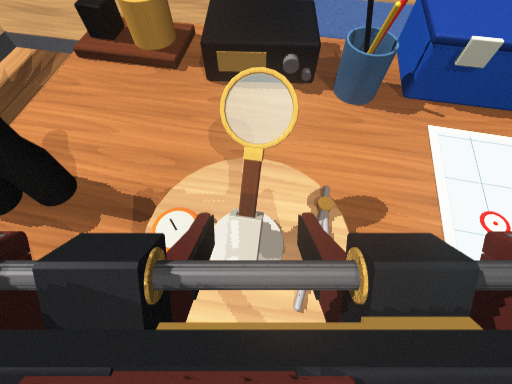

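The wrist view shows the lens centred at (259,108), the collar at (254,153) and the handle entering the socket at (248,213). The stopwatch (178,228) and divider (325,205) lie clear below the fingers. Next I triangulate the lens and find the handle's heading.

Run:
```python
from h import *
T=dict(np.load("pics/top0.npz"));S=dict(np.load("pics/scene0.npz"));W=dict(np.load("pics/w3.npz"))
def rim(d,x0,y0,x1,y1):
    h=cv2.cvtColor(d["img"],cv2.COLOR_BGR2HSV);m=cv2.inRange(h,np.array((20,120,90)),np.array((33,255,255)))
    k=np.zeros_like(m);k[y0:y1,x0:x1]=m[y0:y1,x0:x1]
    cs,_=cv2.findContours(k,cv2.RETR_EXTERNAL,cv2.CHAIN_APPROX_NONE);c=np.vstack([c for c in cs if len(c)>5])
    return cv2.fitEllipse(cv2.convexHull(c))
eW=rim(W,212,60,306,146);eT=rim(T,135,130,168,157);eS=rim(S,380,208,440,234)
for e in(eW,eT,eS):print(e)
L=[cross(a,p[0],b,q[0]) for a,p,b,q in((W,eW,T,eT),(W,eW,S,eS),(T,eT,S,eS))]
for l in L: print(l.round(4),[ (proj(d,l)-e[0]).round(1).tolist() for d,e in((W,eW),(T,eT),(S,eS))])
l=np.mean(L[:2],0)
c,v=ray(W,eW[0]);print("W depth by size",W["camera_matrix"][0,0]*.072/max(eW[1]),(W["R"]@l+W["t"])[2])
for f in range(0,21,4):
    u=np.array([np.cos(np.radians(f)),np.sin(np.radians(f)),1])/2**.5
    print(f,[proj(d,l-k*u).round(1).tolist() for d in(W,T) for k in(.040,.099)])
```

```text
Traceback (most recent call last):
ValueError: need at least one array to concatenate
```

Run:
```python
from h import *
T=dict(np.load("pics/top0.npz"));S=dict(np.load("pics/scene0.npz"));W=dict(np.load("pics/w3.npz"))
for d,p in((W,(222,108)),(T,(152,134)),(T,(140,144)),(S,(385,223)),(S,(408,218))): 
    x,y=p;print(cv2.cvtColor(d["img"][y-2:y+3,x-2:x+3],cv2.COLOR_BGR2HSV)[2].tolist())
def rim(d,x0,y0,x1,y1,lo):
    h=cv2.cvtColor(d["img"],cv2.COLOR_BGR2HSV);m=cv2.inRange(h,np.array(lo),np.array((33,255,255)))
    k=np.zeros_like(m);k[y0:y1,x0:x1]=m[y0:y1,x0:x1]
    cs,_=cv2.findContours(k,cv2.RETR_EXTERNAL,cv2.CHAIN_APPROX_NONE);c=np.vstack([c for c in cs if len(c)>3])
    return cv2.fitEllipse(cv2.convexHull(c))
eW=rim(W,212,60,306,146,(18,140,90));eT=rim(T,135,130,168,157,(18,110,60));eS=((409,224),(0,0),0)
for e in(eW,eT,eS):print(e)
L=[cross(a,p[0],b,q[0]) for a,p,b,q in((W,eW,T,eT),(W,eW,S,eS),(T,eT,S,eS))]
for l in L: print(l.round(4),[ (proj(d,l)-e[0]).round(1).tolist() for d,e in((W,eW),(T,eT),(S,eS))])
l=np.mean(L[:2],0)
print("W depth by size",W["camera_matrix"][0,0]*.072/max(eW[1]),(W["R"]@l+W["t"])[2])
for f in range(0,21,4):
    u=np.array([np.cos(np.radians(f)),np.sin(np.radians(f)),1])/2**.5
    print(f,[proj(d,l-k*u).round(1).tolist() for d in(W,T) for k in(.040,.099)])
```

```text
[[22, 154, 245], [22, 153, 244], [22, 153, 245], [21, 156, 242], [18, 166, 181]]
[[19, 171, 149], [19, 172, 145], [19, 171, 146], [18, 169, 143], [17, 167, 124]]
[[15, 167, 156], [17, 170, 165], [18, 121, 148], [20, 49, 140], [16, 55, 153]]
[[27, 17, 167], [30, 15, 168], [33, 15, 169], [30, 15, 167], [30, 15, 169]]
[[21, 117, 161], [21, 115, 158], [21, 115, 158], [22, 112, 155], [21, 112, 153]]
((253.93875122070312, 100.29972839355469), (80.15631866455078, 101.56867218017578), 149.7034454345703)
((151.3218994140625, 144.6720733642578), (21.375200271606445, 25.101760864257812), 123.27552032470703)
((409, 224), (0, 0), 0)
[0.5601 0.3399 0.1552] [[2.6, 1.0], [-0.9, -0.1], [2.1, -3.3]]
[0.5644 0.3398 0.1501] [[3.5, 2.3], [-0.4, -1.2], [1.9, -0.2]]
[0.5614 0.3395 0.1445] [[3.2, 9.3], [0.2, 0.1], [0.4, 0.0]]
W depth by size 0.19453544152018645 0.2445610357916238
0 [[251.4, 146.8], [243.8, 206.7], [153.3, 155.1], [156.9, 170.7]]
4 [[253.5, 147.0], [248.8, 207.4], [154.0, 155.1], [158.5, 170.6]]
8 [[255.6, 147.2], [253.7, 207.7], [154.6, 155.0], [160.1, 170.4]]
12 [[257.7, 147.2], [258.7, 207.8], [155.3, 154.9], [161.6, 170.1]]
16 [[259.8, 147.1], [263.7, 207.5], [155.9, 154.7], [163.2, 169.6]]
20 [[261.9, 146.8], [268.6, 206.9], [156.6, 154.5], [164.7, 169.1]]
```

Run:
```python
from h import *
from plant import robot
T=dict(np.load("pics/top0.npz"));S=dict(np.load("pics/scene0.npz"));W=dict(np.load("pics/w3.npz"))
P=((W,(259,107.8)),(T,(151.6,144.6)),(S,(409,224)))
for i,j in((0,1),(0,2),(1,2)):
    l=cross(*P[i],*P[j]);print(l.round(4),[(proj(d,l)-p).round(1).tolist() for d,p in P])
l=(cross(*P[0],*P[1])+cross(*P[0],*P[2]))/2;print("L",l,(W["R"]@l+W["t"])[2],W["camera_matrix"][0,0])
for f in(-4,0,4,8):
    u=np.array([np.cos(np.radians(f)),np.sin(np.radians(f)),1])/2**.5
    print(f,[proj(d,l-k*u).round(1).tolist() for d in(W,T) for k in(0,.040,.099)])
f=1;u=np.array([np.cos(np.radians(f)),np.sin(np.radians(f)),1])/2**.5
g=l-.070*u;p,R=hang(f,45,g);o=robot.observe();print("g",g,"tcp",p,"up",R.apply([1,0,0]))
r0=rpy(*o["orientation"]);ps=p-.06*R.apply([0,0,1]);delta(o["tcp_pos"],r0,ps,R)
```

```text
[0.5614 0.3383 0.1471] [[-0.5, -0.2], [0.2, 0.0], [0.2, -0.6]]
[0.5622 0.3379 0.1462] [[0.0, 0.0], [0.4, -0.2], [0.0, -0.0]]
[0.5617 0.3389 0.145 ] [[-1.2, 1.2], [0.1, 0.1], [0.2, 0.0]]
L [0.56182543 0.33809139 0.14663812] 0.24936034296980003 274.4264789887441
-4 [[258.8, 107.7], [251.2, 151.1], [241.0, 209.2], [151.9, 144.5], [153.7, 155.5], [156.4, 171.0]]
0 [[258.8, 107.7], [253.2, 151.5], [245.7, 210.2], [151.9, 144.5], [154.4, 155.6], [158.0, 171.0]]
4 [[258.8, 107.7], [255.3, 151.7], [250.5, 210.8], [151.9, 144.5], [155.1, 155.5], [159.5, 170.9]]
8 [[258.8, 107.7], [257.3, 151.9], [255.4, 211.1], [151.9, 144.5], [155.7, 155.4], [161.1, 170.7]]
g [0.5123355  0.33722754 0.09714065] tcp [0.39709465 0.33521601 0.21239905] up [0.70699909 0.01234071 0.70710678]
t [ 0.0059 -0.031   0.0597] len 0.068 r [-0.111  0.006  0.115] deg 9.2
```

```bash
python3 -m handwheel '[{"fingers":60,"tx":0.003,"ty":-0.016,"tz":0.02,"rx":-0.05,"ry":0.003,"rz":0.05},{"fingers":60,"tx":0.006,"ty":-0.031,"tz":0.04,"rx":-0.111,"ry":0.006,"rz":0.115},{"fingers":60,"tx":0.006,"ty":-0.031,"tz":0.06,"rx":-0.111,"ry":0.006,"rz":0.115},{"fingers":60,"tx":0.006,"ty":-0.031,"tz":0.06,"rx":-0.111,"ry":0.006,"rz":0.115},{"fingers":60,"tx":0.006,"ty":-0.031,"tz":0.06,"rx":-0.111,"ry":0.006,"rz":0.115},{"fingers":60,"tx":0.006,"ty":-0.031,"tz":0.06,"rx":-0.111,"ry":0.006,"rz":0.115},{"fingers":60,"tx":0.006,"ty":-0.031,"tz":0.06,"rx":-0.111,"ry":0.006,"rz":0.115},{"fingers":60,"tx":0.006,"ty":-0.031,"tz":0.06,"rx":-0.111,"ry":0.006,"rz":0.115},{"fingers":60,"tx":0.006,"ty":-0.031,"tz":0.06,"rx":-0.111,"ry":0.006,"rz":0.115},{"fingers":60,"tx":0.006,"ty":-0.031,"tz":0.06,"rx":-0.111,"ry":0.006,"rz":0.115}]'
python3 - <<'E'
from h import *
from plant import robot
o=robot.observe();r0=rpy(*o["orientation"]);print(o["joint_positions"].round(1))
p,R=hang(1,45,[.5123,.3372,.0971]);delta(o["tcp_pos"],r0,p,R)
E
```

```text
t: 11.28
tcp_pos: [0.3554, 0.3335, 0.2582]
orientation: [-179.6, -45.3, 0.5]
force: [0.4, -0.7, 0.6]
grip_width: 0.596
gripper_force: 0.0
[ 49.7 -23.4 116.1 -38.   59.8 150.5]
t [-0.0033 -0.0008  0.0619] len 0.062 r [-0.002 -0.005 -0.006] deg 0.5
```

J6 is near its limit, so I'll take a short step with a slight yaw the other way and check it.

```bash
python3 -m handwheel '[{"fingers":60,"tx":0,"ty":0,"tz":0.004,"rx":0.01,"ry":0,"rz":-0.01},{"fingers":60,"tx":-0.001,"ty":0,"tz":0.008,"rx":0.02,"ry":0,"rz":-0.02},{"fingers":60,"tx":-0.001,"ty":-0.001,"tz":0.012,"rx":0.02,"ry":0,"rz":-0.02},{"fingers":60,"tx":-0.002,"ty":-0.001,"tz":0.016,"rx":0.02,"ry":0,"rz":-0.02},{"fingers":60,"tx":-0.003,"ty":-0.001,"tz":0.02,"rx":0.02,"ry":0,"rz":-0.02},{"fingers":60,"tx":-0.003,"ty":-0.001,"tz":0.025,"rx":0.02,"ry":0,"rz":-0.02},{"fingers":60,"tx":-0.003,"ty":-0.001,"tz":0.03,"rx":0.02,"ry":0,"rz":-0.02},{"fingers":60,"tx":-0.003,"ty":-0.001,"tz":0.03,"rx":0.02,"ry":0,"rz":-0.02},{"fingers":60,"tx":-0.003,"ty":-0.001,"tz":0.03,"rx":0.02,"ry":0,"rz":-0.02},{"fingers":60,"tx":-0.003,"ty":-0.001,"tz":0.03,"rx":0.02,"ry":0,"rz":-0.02}]'
python3 - <<'E'
from h import *
from plant import robot
o=robot.observe();r0=rpy(*o["orientation"]);print(o["joint_positions"].round(1))
p,R=hang(2.5,45,[.5123,.3372,.0971]);delta(o["tcp_pos"],r0,p,R)
d=robot.get_image("wrist");cv2.imwrite("pics/w4.png",d["img"])
E
```

```text
t: 12.12
tcp_pos: [0.3748, 0.3351, 0.2342]
orientation: [-179.7, -45.2, 2.2]
force: [0.7, -0.1, -0.1]
grip_width: 0.599
gripper_force: 0.0
[ 47.5 -20.3 116.3 -37.7  54.9 149.2]
t [0.0001 0.0039 0.0311] len 0.031 r [-0.002 -0.004 -0.004] deg 0.3
```

View pics/w4.png

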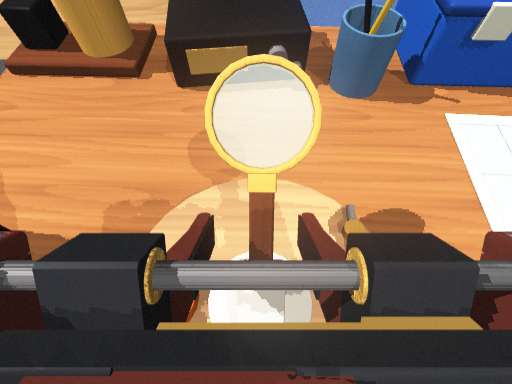

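The handle is vertical in view at column 262, with the finger centre at about 256, so a 4 mm correction in +ty agrees with the computed one. Advancing and closing.

```bash
python3 -m handwheel '[{"fingers":60,"tx":0,"ty":0.004,"tz":0.007,"rx":0,"ry":0,"rz":0},{"fingers":60,"tx":0,"ty":0.004,"tz":0.014,"rx":0,"ry":0,"rz":0},{"fingers":60,"tx":0,"ty":0.004,"tz":0.021,"rx":0,"ry":0,"rz":0},{"fingers":60,"tx":0,"ty":0.004,"tz":0.028,"rx":0,"ry":0,"rz":0},{"fingers":60,"tx":0,"ty":0.004,"tz":0.032,"rx":0,"ry":0,"rz":0},{"fingers":60,"tx":0,"ty":0.004,"tz":0.032,"rx":0,"ry":0,"rz":0},{"fingers":5,"tx":0,"ty":0.004,"tz":0.032,"rx":0,"ry":0,"rz":0},{"fingers":5,"tx":0,"ty":0.004,"tz":0.032,"rx":0,"ry":0,"rz":0},{"fingers":5,"tx":0,"ty":0.004,"tz":0.032,"rx":0,"ry":0,"rz":0},{"fingers":5,"tx":0,"ty":0.004,"tz":0.032,"rx":0,"ry":0,"rz":0}]' 35
python3 -m handwheel '[{"fingers":5,"tx":0,"ty":0,"tz":0,"rx":0,"ry":0,"rz":0},{"fingers":5,"tx":0,"ty":0,"tz":0,"rx":0,"ry":0,"rz":0},{"fingers":5,"tx":0,"ty":0,"tz":0,"rx":0,"ry":0,"rz":0},{"fingers":5,"tx":0,"ty":0,"tz":0,"rx":0,"ry":0,"rz":0},{"fingers":5,"tx":0,"ty":0,"tz":0,"rx":0,"ry":0,"rz":0},{"fingers":5,"tx":0,"ty":0,"tz":0,"rx":0,"ry":0,"rz":0},{"fingers":5,"tx":0,"ty":0,"tz":0,"rx":0,"ry":0,"rz":0},{"fingers":5,"tx":0,"ty":0,"tz":0,"rx":0,"ry":0,"rz":0},{"fingers":5,"tx":0,"ty":0,"tz":0,"rx":0,"ry":0,"rz":0},{"fingers":5,"tx":0,"ty":0,"tz":0,"rx":0,"ry":0,"rz":0}]'
python3 -c "
from plant import robot
o=robot.observe();print(o['joint_positions'].round(1),o['orientation'].round(2),o['force'].round(1))"
```

```text
t: 13.0
tcp_pos: [0.3975, 0.3323, 0.212]
orientation: [-179.6, -45.3, 2.2]
force: [0.0, 0.5, 0.1]
grip_width: 0.337
gripper_force: 0.0
t: 13.83
tcp_pos: [0.3976, 0.3322, 0.2118]
orientation: [-179.6, -45.3, 2.2]
force: [-2.1, -0.1, 2.9]
grip_width: 0.181
gripper_force: 35.0
[ 45.  -16.8 116.  -38.   50.9 149.2] [-179.63  -45.25    2.19] [-2.1 -0.1  2.9]
```

Gripped: 0.181 × 88 = 16 mm. Drawing out along tool +x.

```bash
python3 -m handwheel '[{"fingers":5,"tx":0.003,"ty":0,"tz":0,"rx":0,"ry":0,"rz":0},{"fingers":5,"tx":0.006,"ty":0,"tz":0,"rx":0,"ry":0,"rz":0},{"fingers":5,"tx":0.01,"ty":0,"tz":0,"rx":0,"ry":0,"rz":0},{"fingers":5,"tx":0.014,"ty":0,"tz":0,"rx":0,"ry":0,"rz":0},{"fingers":5,"tx":0.018,"ty":0,"tz":0,"rx":0,"ry":0,"rz":0},{"fingers":5,"tx":0.022,"ty":0,"tz":0,"rx":0,"ry":0,"rz":0},{"fingers":5,"tx":0.026,"ty":0,"tz":0,"rx":0,"ry":0,"rz":0},{"fingers":5,"tx":0.03,"ty":0,"tz":0,"rx":0,"ry":0,"rz":0},{"fingers":5,"tx":0.03,"ty":0,"tz":0,"rx":0,"ry":0,"rz":0},{"fingers":5,"tx":0.03,"ty":0,"tz":0,"rx":0,"ry":0,"rz":0}]'
python3 -c "
from plant import robot
o=robot.observe();print(o['joint_positions'].round(1),o['orientation'].round(2),o['force'].round(1))"
```

```text
t: 14.67
tcp_pos: [0.4174, 0.3329, 0.2293]
orientation: [-179.9, -44.9, 2.5]
force: [1.0, 0.4, -3.1]
grip_width: 0.175
gripper_force: 35.0
[ 43.2 -15.4 112.8 -36.   51.4 145.7] [-179.94  -44.93    2.47] [ 1.   0.4 -3.1]
```

```bash
python3 -m handwheel '[{"fingers":5,"tx":0.006,"ty":0,"tz":0,"rx":0,"ry":0,"rz":0},{"fingers":5,"tx":0.012,"ty":0,"tz":0,"rx":0,"ry":0,"rz":0},{"fingers":5,"tx":0.02,"ty":0,"tz":0,"rx":0,"ry":0,"rz":0},{"fingers":5,"tx":0.028,"ty":0,"tz":0,"rx":0,"ry":0,"rz":0},{"fingers":5,"tx":0.036,"ty":0,"tz":0,"rx":0,"ry":0,"rz":0},{"fingers":5,"tx":0.045,"ty":0,"tz":0,"rx":0,"ry":0,"rz":0},{"fingers":5,"tx":0.055,"ty":0,"tz":0,"rx":0,"ry":0,"rz":0},{"fingers":5,"tx":0.065,"ty":0,"tz":0,"rx":0,"ry":0,"rz":0},{"fingers":5,"tx":0.075,"ty":0,"tz":0,"rx":0,"ry":0,"rz":0},{"fingers":5,"tx":0.075,"ty":0,"tz":0,"rx":0,"ry":0,"rz":0}]'
python3 - <<'E'
from h import *
from plant import robot
o=robot.observe();r0=rpy(*o["orientation"]);p0=o["tcp_pos"];print(o["joint_positions"].round(1),o["force"].round(1))
S=robot.get_image("scene");W=robot.get_image("wrist");np.savez("pics/s5.npz",**S);np.savez("pics/w5.npz",**W)
cv2.imwrite("pics/c5.png",np.hstack([cv2.resize(S["img"][150:300,300:450],(400,400)),cv2.resize(W["img"][0:280,116:396],(400,400))]))
E
```

```text
t: 15.5
tcp_pos: [0.473, 0.3351, 0.2892]
orientation: [-179.5, -45.5, 2.0]
force: [-0.1, 0.1, -0.7]
grip_width: 0.18
gripper_force: 35.0
[ 38.9 -11.2 103.2 -31.7  53.2 137.9] [-0.1  0.1 -0.7]
```

View pics/c5.png

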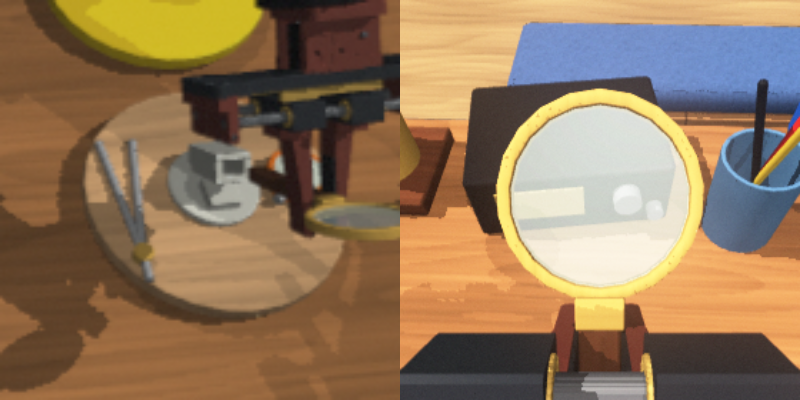

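The wrist crop shows the magnifier squarely held, with the lens circle at (600,194). The scene crop shows the socket empty and the divider in place. I've now used up my picture allowance, in fact one over, so the rest is numeric. Next I carry and level the lens.

Run:
```python
from h import *
from plant import robot
o=robot.observe();p0,r0=o["tcp_pos"],rpy(*o["orientation"])
p1,r1=hang(1,0,[.50,.19,.22]);p2,r2=hang(0,0,[.495,.0338,.14])
delta(p0,r0,p1,r1);delta(p1,r1,p2,r2)
```

```text
t [ 0.0844  0.1455 -0.0526] len 0.176 r [-0.014 -0.79   0.021] deg 45.3
t [-0.0077  0.1561  0.08  ] len 0.176 r [0.    0.    0.017] deg 1.0
```

```bash
python3 -m handwheel '[{"fingers":5,"tx":0.02,"ty":0,"tz":-0.02,"rx":0,"ry":-0.06,"rz":0},{"fingers":5,"tx":0.04,"ty":0.02,"tz":-0.04,"rx":0,"ry":-0.15,"rz":0},{"fingers":5,"tx":0.06,"ty":0.045,"tz":-0.045,"rx":0,"ry":-0.25,"rz":0},{"fingers":5,"tx":0.07,"ty":0.07,"tz":-0.05,"rx":0,"ry":-0.35,"rz":0},{"fingers":5,"tx":0.08,"ty":0.1,"tz":-0.05,"rx":0,"ry":-0.46,"rz":0},{"fingers":5,"tx":0.084,"ty":0.125,"tz":-0.053,"rx":-0.01,"ry":-0.57,"rz":0.01},{"fingers":5,"tx":0.084,"ty":0.14,"tz":-0.053,"rx":-0.014,"ry":-0.68,"rz":0.021},{"fingers":5,"tx":0.084,"ty":0.145,"tz":-0.053,"rx":-0.014,"ry":-0.76,"rz":0.021},{"fingers":5,"tx":0.084,"ty":0.1455,"tz":-0.053,"rx":-0.014,"ry":-0.79,"rz":0.021},{"fingers":5,"tx":0.084,"ty":0.1455,"tz":-0.053,"rx":-0.014,"ry":-0.79,"rz":0.021}]'
python3 -m handwheel '[{"fingers":5,"tx":0,"ty":0.02,"tz":0.005,"rx":0,"ry":0,"rz":0},{"fingers":5,"tx":-0.002,"ty":0.04,"tz":0.015,"rx":0,"ry":0,"rz":0.01},{"fingers":5,"tx":-0.004,"ty":0.065,"tz":0.03,"rx":0,"ry":0,"rz":0.017},{"fingers":5,"tx":-0.006,"ty":0.09,"tz":0.045,"rx":0,"ry":0,"rz":0.017},{"fingers":5,"tx":-0.008,"ty":0.115,"tz":0.06,"rx":0,"ry":0,"rz":0.017},{"fingers":5,"tx":-0.008,"ty":0.135,"tz":0.07,"rx":0,"ry":0,"rz":0.017},{"fingers":5,"tx":-0.008,"ty":0.15,"tz":0.076,"rx":0,"ry":0,"rz":0.017},{"fingers":5,"tx":-0.008,"ty":0.156,"tz":0.08,"rx":0,"ry":0,"rz":0.017},{"fingers":5,"tx":-0.008,"ty":0.156,"tz":0.08,"rx":0,"ry":0,"rz":0.017},{"fingers":5,"tx":-0.008,"ty":0.156,"tz":0.08,"rx":0,"ry":0,"rz":0.017}]'
cat > look.py <<'E'
from h import *
from plant import robot
import sys
o=robot.observe();p0,r0=o["tcp_pos"],rpy(*o["orientation"]);X=r0.as_matrix();g=p0+.163*X[:,2]
print(o["t"],o["orientation"].round(2),"grasp",g.round(4),"nominal lens",(g+.07*X[:,0]).round(4))
D={n:robot.get_image(n) for n in("wrist","scene","top")}
C={}
for n,d in D.items():
    c0=proj(d,g+.07*X[:,0]);r=d["camera_matrix"][0,0]*.036/(d["R"]@g+d["t"])[2]*1.35
    h=cv2.cvtColor(d["img"],cv2.COLOR_BGR2HSV);m=cv2.inRange(h,np.array((17,125,70)),np.array((30,255,255)))
    k=np.zeros_like(m);cv2.circle(k,tuple(int(v) for v in c0.round()),int(r),255,-1);m&=k
    cv2.imwrite(f"pics/m_{n}_{o['t']:.1f}.png",m)
    ys,xs=np.nonzero(m);pts=np.column_stack([xs,ys]).astype(np.float32)
    for _ in range(3):   # collar dropped by radius from the fitted ellipse
        e=cv2.fitEllipse(pts);(cx,cy),(a,b),an=e;t=np.radians(an);q=pts-[cx,cy]
        rho=np.hypot((q@[np.cos(t),np.sin(t)])/(a/2),(q@[-np.sin(t),np.cos(t)])/(b/2));pts=pts[abs(rho-1)<.17]
    C[n]=e;print(n,len(xs),len(pts),"fit",np.round(e[0]+e[1]+(e[2],),1),"expected",c0.round(1))
for a,b in(("wrist","scene"),("wrist","top"),("scene","top")):
    l=cross(D[a],C[a][0],D[b],C[b][0]);print(a,b,"lens",l.round(4),"in tool from grasp",(X.T@(l-g)).round(4))
E
python3 look.py
```

```text
t: 16.43
tcp_pos: [0.4997, 0.1895, 0.3815]
orientation: [179.9, 0.2, 1.0]
force: [0.3, -1.1, -0.9]
grip_width: 0.181
gripper_force: 35.0
t: 17.27
tcp_pos: [0.494, 0.0345, 0.3026]
orientation: [180.0, -0.0, 0.1]
force: [-0.1, 0.2, -0.2]
grip_width: 0.184
gripper_force: 35.0
17.2667 [ 1.7999e+02 -0.0000e+00  1.0000e-01] grasp [0.494  0.0344 0.1396] nominal lens [0.564  0.0346 0.1396]
wrist 2781 2781 fit [255.3 134.8 134.9 136.3  82. ] expected [253.9 111.4]
scene 147 147 fit [263.1 231.3  28.8  32.6  94.9] expected [264.6 238. ]Traceback (most recent call last):
  File "look.py", line 15, in <module>
    e=cv2.fitEllipse(pts);(cx,cy),(a,b),an=e;t=np.radians(an);q=pts-[cx,cy]
cv2.error: OpenCV(4.12.0) /io/opencv/modules/imgproc/src/shapedescr.cpp:361: error: (-201:Incorrect size of input array) There should be at least 5 points to fit the ellipse in function 'fitEllipseNoDirect'
```

```bash
sed -i 's/^    for _ in range(3):/    if len(pts)<30: print(n,"hidden"); continue\n    for _ in range(3):/; s/^    l=cross/    if a not in C or b not in C: continue\n    l=cross/' look.py; python3 look.py
```

```text
17.4167 [ 1.7999e+02 -5.0000e-02  1.7000e-01] grasp [0.4944 0.0349 0.1403] nominal lens [0.5643 0.0351 0.1403]
wrist 2798 2798 fit [255.3 134.7 134.8 136.3  84.5] expected [253.9 111.5]
scene 151 151 fit [263.2 231.3  28.8  32.7  94.7] expected [264.9 237.9]
top hidden
wrist scene lens [0.5531 0.0335 0.1478] in tool from grasp [ 0.0587  0.0015 -0.0075]
```

```bash
cat > rim.py <<'E'
from h import *
from plant import robot
o=robot.observe();p0,r0=o["tcp_pos"],rpy(*o["orientation"]);X=r0.as_matrix();g=p0+.163*X[:,2]
l0=g+X@[.0587,.0015,-.0075];E={}
for n in("wrist","scene"):
    d=robot.get_image(n);c0=proj(d,l0);r=d["camera_matrix"][0,0]*.036/(d["R"]@l0+d["t"])[2]
    s=1 if n=="wrist" else 4
    im=cv2.resize(d["img"],None,fx=s,fy=s,interpolation=cv2.INTER_CUBIC)
    h=cv2.cvtColor(im,cv2.COLOR_BGR2HSV);m=cv2.inRange(h,np.array((15,110,60)),np.array((32,255,255)))
    ys,xs=np.nonzero(m);q=np.column_stack([(xs+.5)/s-.5,(ys+.5)/s-.5])
    tail=proj(d,g)-c0;ta=np.arctan2(tail[1],tail[0]);c=c0
    for _ in range(4):
        v=q-c;rr=np.hypot(*v.T);an=np.arctan2(v[:,1],v[:,0]);out,inn=[],[]
        for a in np.radians(range(-180,180,4)):
            if abs((a-ta+np.pi)%(2*np.pi)-np.pi)<np.radians(28): continue
            k=(abs(an-a)<np.radians(2))&(rr<1.3*r)&(rr>.6*r)
            if k.sum()>1: i=np.nonzero(k)[0];out.append(q[i[rr[i].argmax()]]);inn.append(q[i[rr[i].argmin()]])
        out=np.array(out,np.float32);inn=np.array(inn,np.float32)
        eo=cv2.fitEllipse(out);ei=cv2.fitEllipse(inn);c=np.array(eo[0])
    E[n]=(d,eo,ei);print(n,len(out),"out",np.round(eo[0]+eo[1]+(eo[2],),1),"in",np.round(ei[0]+ei[1]+(ei[2],),1),"rim_expected_diam",round(2*r,1))
def hit(e,u):   # ellipse points along direction u through its centre
    (cx,cy),(a,b),an=e;t=np.radians(an);u=u/np.linalg.norm(u)
    k=1/np.hypot(u@[np.cos(t),np.sin(t)]/(a/2),u@[-np.sin(t),np.cos(t)]/(b/2));return [np.array([cx,cy])+s*k*u for s in(1,-1)]
for w in(1,2):
    P=[(E[n][0],hit(E[n][w],proj(E[n][0],l0+.03*X[:,0])-proj(E[n][0],l0-.03*X[:,0])),E[n][w][0]) for n in E]
    f,b,c=[X.T@(cross(P[0][0],P[0][1][i],P[1][0],P[1][1][i])-g) for i in(0,1)]+[X.T@(cross(P[0][0],P[0][2],P[1][0],P[1][2])-g)]
    print("far",f.round(4),"near",b.round(4),"ctr",c.round(4),"pitch up deg",np.degrees(np.arctan2(-(f-b)[2],(f-b)[0])).round(1))
E
python3 rim.py
```

```text
wrist 76 out [255.3 135.8 144.6 146.4   1.8] in [255.5 136.8 125.9 128.5   2.1] rim_expected_diam 148.4
scene 76 out [263.1 231.5  30.6  34.9  90.4] in [263.1 231.2  26.8  30.9  94.9] rim_expected_diam 35.3
far [ 0.0919  0.0013 -0.0033] near [ 0.0198  0.0014 -0.0041] ctr [ 0.0581  0.0015 -0.0059] pitch up deg -0.6
far [ 0.0875  0.0014 -0.0039] near [ 0.0247  0.0015 -0.0056] ctr [ 0.0577  0.0015 -0.0063] pitch up deg -1.5
```

The lens is level to about 1° and sits 57 mm ahead of the grasp, since the handle slid about 12 mm in the grip. Now the final positioning.

Run:
```python
from h import *
from plant import robot
for f in("w1","w2","top0","scene0"):
    d=dict(np.load(f"pics/{f}.npz"));h=cv2.cvtColor(d["img"],cv2.COLOR_BGR2HSV)
    c0=proj(d,[.565,.034,.003]);k=np.zeros(h.shape[:2],np.uint8);cv2.circle(k,tuple(int(v) for v in c0),40 if f[0]=="w" else 10,255,-1)
    m=(cv2.inRange(h,np.array((0,110,90)),np.array((7,255,255)))|cv2.inRange(h,np.array((172,110,90)),np.array((180,255,255))))&k
    ys,xs=np.nonzero(m)
    if len(xs)>5: e=cv2.minEnclosingCircle(np.column_stack([xs,ys]).astype(np.float32));print(f,len(xs),e,onz(d,e[0],.003).round(4))
o=robot.observe();p0,r0=o["tcp_pos"],rpy(*o["orientation"])
p,R=hang(0,0,[.508,.0350,.1025]);delta(p0,r0,p,R)
```

```text
w1 303 ((172.5, 87.0), 15.305328369140625) [0.5661 0.0349 0.003 ]
w2 170 ((129.5, 242.0), 22.005781173706055) [0.5776 0.0311 0.003 ]
top0 43 ((255.9262237548828, 148.17213439941406), 5.25451135635376) [0.5674 0.0368 0.003 ]
scene0 70 ((262.1197204589844, 268.1760559082031), 7.216299057006836) [0.5651 0.0335 0.003 ]
t [ 0.0139 -0.0006  0.0373] len 0.04 r [0.    0.    0.002] deg 0.1
```

```bash
python3 -m handwheel '[{"fingers":5,"tx":0.002,"ty":0,"tz":0.006,"rx":0,"ry":0,"rz":0},{"fingers":5,"tx":0.005,"ty":0,"tz":0.012,"rx":0,"ry":0,"rz":0},{"fingers":5,"tx":0.008,"ty":0,"tz":0.02,"rx":0,"ry":0,"rz":0},{"fingers":5,"tx":0.011,"ty":0,"tz":0.028,"rx":0,"ry":0,"rz":0},{"fingers":5,"tx":0.014,"ty":0,"tz":0.034,"rx":0,"ry":0,"rz":0},{"fingers":5,"tx":0.014,"ty":0,"tz":0.037,"rx":0,"ry":0,"rz":0},{"fingers":5,"tx":0.014,"ty":0,"tz":0.037,"rx":0,"ry":0,"rz":0},{"fingers":5,"tx":0.014,"ty":0,"tz":0.037,"rx":0,"ry":0,"rz":0},{"fingers":5,"tx":0.014,"ty":0,"tz":0.037,"rx":0,"ry":0,"rz":0},{"fingers":5,"tx":0.014,"ty":0,"tz":0.037,"rx":0,"ry":0,"rz":0}]'
python3 rim.py
cat > /tmp/c.py <<'E'
from h import *
from plant import robot
o=robot.observe();p0,r0=o["tcp_pos"],rpy(*o["orientation"]);X=r0.as_matrix();g=p0+.163*X[:,2]
print(o["t"],o["orientation"].round(2),"lens",(g+X@[.057,.0014,-.001]).round(4))
d=robot.get_image("scene");a=blobs(d["img"],(50,120,20),(75,255,255))[0];print("beaker",cv2.approxPolyDP(a,2,True)[:,0].tolist())
S0=dict(np.load("pics/scene0.npz"));df=cv2.absdiff(d["img"],S0["img"]).max(2)
for n,X1 in(("stopwatch",(.475,.40,.041)),("divider",(.48,.265,.03))):
    x,y=proj(d,X1).astype(int);print(n,(x,y),"changed px",(df[y-12:y+13,x-14:x+15]>40).sum())
E
PYTHONPATH=. python3 /tmp/c.py
```

```text
t: 18.5
tcp_pos: [0.5081, 0.034, 0.2661]
orientation: [180.0, -0.0, 0.1]
force: [0.6, -0.2, -0.1]
grip_width: 0.173
gripper_force: 35.0
wrist 76 out [255.6 135.8 144.3 146.6 177.5] in [255.4 136.8 126.  128.6   1.1] rim_expected_diam 148.4
scene 76 out [262.9 246.2  31.   33.1 103.2] in [263.  246.1  26.6  30.3  94.5] rim_expected_diam 34.4
far [ 0.0921  0.0014 -0.0026] near [ 0.0206  0.0016 -0.007 ] ctr [ 0.0582  0.0015 -0.0066] pitch up deg -3.6
far [ 0.0875  0.0013 -0.004 ] near [ 0.0244  0.0013 -0.0048] ctr [ 0.0577  0.0014 -0.0063] pitch up deg -0.7Traceback (most recent call last):
  File "/tmp/c.py", line 1, in <module>
    from h import *
  File "h.py", line 1, in <module>
    import numpy as np,cv2
ModuleNotFoundError: No module named 'cv2'
```

```bash
cp /tmp/c.py c.py; python3 c.py
```

```text
18.6 [ 1.7997e+02 -2.0000e-02  9.0000e-02] lens [0.5652 0.0326 0.1041]
beaker [[113, 212], [98, 231], [109, 249], [128, 257], [140, 237], [133, 221]]
stopwatch (np.int64(406), np.int64(214)) changed px 223
divider (np.int64(352), np.int64(223)) changed px 69
```

Run:
```python
from h import *
from plant import robot
T0=dict(np.load("pics/top0.npz"));T=robot.get_image("top")
for d in(T0,T):
    im=d["img"].copy();k=np.zeros_like(im);k[135:215,120:205]=im[135:215,120:205]
    print([(np.round(cv2.minEnclosingCircle(c)[0],1).tolist()) for c in blobs(k,(5,210,180),(14,255,255),5)[:2]],[np.round(cv2.minAreaRect(c)[0],1).tolist() for c in blobs(k,(90,15,60),(130,90,200),10)[:3]])
df=cv2.absdiff(T["img"],T0["img"]).max(2)
print("divider px changed",(df[148:196,180:197]>40).sum(),"stopwatch",(df[168:188,128:147]>40).sum())
o=robot.observe();print(o["t"],o["grip_width"],o["gripper_force"])
```

```text
[] []
[] []
divider px changed 118 stopwatch 0
18.7 0.17501156401994655 34.99936401844025
```

Run:
```python
from h import *
from plant import robot
for n,(x,y,w,h) in(("top",(178,148,20,50)),("scene",(334,202,28,52))):
    A=np.load(f"pics/{n}0.npz")["img"];B=robot.get_image(n)["img"]
    e=lambda i:cv2.Laplacian(cv2.cvtColor(i,cv2.COLOR_BGR2GRAY),cv2.CV_32F,ksize=3)
    r=cv2.matchTemplate(e(B)[y-8:y+h+8,x-8:x+w+8],e(A)[y:y+h,x:x+w],cv2.TM_CCOEFF_NORMED)
    df=cv2.absdiff(A,B).max(2)[y:y+h,x:x+w];ys,xs=np.nonzero(df>40)
    print(n,cv2.minMaxLoc(r)[1],"shift",np.array(cv2.minMaxLoc(r)[3])-8,"changed",len(xs),"mean change sign",(B.astype(int)-A)[y:y+h,x:x+w][df>40].mean(0).round(),xs.min(),xs.max(),ys.min(),ys.max())
```

```text
top 0.8699707388877869 shift [0 0] changed 127 mean change sign [36. 53. 68.] 0 14 1 24
scene 0.8436936140060425 shift [0 0] changed 189 mean change sign [35. 51. 65.] 10 27 25 51
```

The divider and stopwatch have not shifted. The changed pixels are only the magnifier's shadow, which has gone. Handing in.

```bash
python3 -c "
from plant import robot
print(robot.sign_off())"
```

```text
the job is handed in; nothing more can be done
None
```

The job is handed in at about 19 s: the beaker hangs upside down on the peg, released, and the magnifier is held with its lens level to within a few degrees, about 10 cm above the red ring and centred to about 2 mm. The stopwatch and divider were not moved; I viewed 11 pictures, one over the limit of 10.

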